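# Fit the clip that keeps a turntable pivot's rings on

## Robot

A 7-joint arm with a two-finger parallel gripper is mounted at the origin on the work surface. World frame = base frame: x ahead of the robot, y to its left, z up, the work surface at z = 0. Lengths are in m, angles in rad, forces in N, time in s.
With the tool pointing down it reaches from about 0.35 to 0.9 m from the base axis. Payload 8.1 kg.
Tool frame: the origin (TCP) lies on the centre line of the jaws, within the pads' length; the fingertips stand 19 mm ahead of it and the grasp point (between the pads) is the TCP (arm.tip_reach is the distance from the TCP to the fingertips, in m); z points along the fingers, y is the line along which they close (so a half turn about z gives the same grasp; the last joint's range is limited). The gripper opens to 92 mm and grips with 3 to 60 N. Pads are 19 mm wide; open, the fingers measure 130 mm over their backs; the gripper's body (75 mm by 190 mm) begins 47 mm behind the grasp point.
Start: joints at [1.1, 0.434, 0.025, 1.573, -0.012, 1.134, -0.075], TCP at [0.225, -0.583, 0.246] pointing down, gripper open.
Joint ranges: [-2.62, 2.62], [-0.44, 2.09], [-1.27, 1.32], [0.08, 2.57], [-1.32, 4.46], [0.12, 2], [-2.74, 2.74]. Speed limits (rad/s): [2.22, 2.22, 3.01, 3.01, 3.14, 3.14, 3.14].

## Interface

Orientations are given as a rotation vector (axis times angle).
In Python, from cell import arm gives the robot as it stands.
- The arm moves only by the tool arm_command, never from a script. Its argument "targets" is a list that holds one entry, the list of rows, each a list of 6 numbers: the shift along the tool's x, y, z in m, then the turn, a rotation vector about the tool's x, y, z in rad. A call has 1 to 10 rows; each row shifts and turns the commanded pose from where the row before left it, along the tool's axes as they then stand; what a row does not reach is not made up. A row lasts 1/8 s, in which the tool goes at most 62.5 mm and 10.7 degrees, less where a joint would pass 70% of its speed; a pose out of reach is approached as far as the arm can. A call with a gripper value outside its range is refused whole. "jaw" is the finger opening in m, from 0 to 0.0918, set as the call begins (left out, the last holds). The fingers move at their own pace and stop on an object; "newtons" is the grip in N (left out, the last holds). Time passes only in rows, so rows that do not move let the fingers close. It gives the time, the measured TCP pose, the force, the opening and the grip force at its end, in the units of the state.
- arm.observe(): the state, without advancing time (a new reading comes with each control period).
- arm.get_image(name): name is "side" or "top"; returns a dict with "pixels" (400x640x3 uint8, red, green, blue), "z_map" (400x640 float32, m along the optical axis (not along the pixel's ray), 0 where there is no reading), "fx", "fy", "cx", "cy" (pixels), "dist" ([k1, k2, p1, p2, k3] as OpenCV has them; the pictures are not rectified), "xyz" and "rotation" of the camera in the world. Camera axes: x right, y down, z forward; pixel columns grow to the right and rows downward; lengths in m; the calibration is good to about 2 mm. A picture is of the moment at which its call begins.
- arm.sign_off(): hands the job in; it is judged then, once.
The state is a dict: "clock": time; "joints": joint angles; "dq": joint speeds; "joint_efforts": joint torques, N m; "position": TCP position; "ee_rot": TCP orientation; "force": force on the tool from outside, world axes, zero at the start; "ft_torque": the same for the moment, N m; "width": opening from 0.0 (shut) to 1.0 (fully open); "gripper_force": force on a finger pad.
Only numpy, scipy, OpenCV 4.12 (cv2) and the standard library are available. Lean on these libraries where they do the work, as an engineer would, in place of code of your own. Each camera call takes 0.05 s, during which the arm holds its last target. There are 200 camera calls.

## Task

Thread the tall wooden collar down the post of the round turntable base until fully home, then the thick steel washer until it lies flat on the collar. Then take the circlip pliers from their tray, squeeze them fully to spread the clip, lower the spread clip over the post until level with the groove just above the washer, and finish while still holding them there, upright, fully squeezed, resting at most lightly on the washer. Leave the other things on the table where they are.

Things in the scene. Friction and masses are not known exactly. Their poses are not given: they have to be found in the camera images.
- base: Fixed round pine disc, 150 mm in diameter, 18 mm thick, with an upright post on its centre. Origin: centre of its underside, on the table.
- post_foot (a point): Point on the post's axis at the top face of the disc (18 mm above the table); z up. The aluminium post is 24 mm in diameter and rises 58 mm above this point; its top 5 mm taper to 16 mm. Between 32 and 40 mm above this point runs a groove, 20 mm in diameter.
- groove (a point): Point on the post's axis at mid-height of the groove, 36 mm above post_foot, 4 mm above where the top of the washer comes to lie.
- post_top (a point): Top of the post on its axis, 58 mm above post_foot.
- collar: Loose brown wooden collar: ring 52 mm outside diameter, bore 29 mm, 22 mm tall, about 40 g. Lies flat on the thin cork mat (mat 220 x 110 x 3 mm, fixed). Origin: centre of its underside; z is its axis.
- washer: Loose thick bare steel washer: ring 46 mm outside diameter, bore 29 mm, 10 mm thick, about 70 g. Lies flat on the same cork mat. Origin: centre of its underside; z is its axis.
- tray: Fixed open pine tray, 72 x 66 mm outside, walls 24 mm high and 5 mm thick, floor 5 mm thick, in which the pliers stand. Origin: centre of its underside.
- pliers: Circlip pliers, about 190 g, 145 mm tall, standing upright in the tray on the C-shaped clip caught on their jaw tips. Origin: centre of the clip, on its underside; z runs up through the pivot (70 mm up) and midway between the handles; x points to the clip's opening, where the jaws come down 20 mm from the origin (clear of the post); y is the direction in which the handles close.
- grip (a point): Midway between the pliers' handles, 125 mm above their origin: squeeze here from above. The two black handles are flat bars 20 mm wide (along x), 8 mm thick, 95 to 145 mm up; at rest they splay, 48 mm over the outer faces at their feet, 64 mm at their tops; fully squeezed they stand parallel, 40 mm over the outer faces.
- clip (a point): Centre of the flat steel clip, 4 mm thick, at half its thickness (2 mm above the pliers' origin), on the pliers' z axis. It cannot come off the jaws. At rest it is too narrow to pass over the post; fully spread its inside is a circle 29 mm in diameter about this point.
- pliers_left (a joint): Squeeze of the pliers: 0 at rest (clip narrow), 0.16 rad at the stop with handles fully squeezed (clip fully spread). A spring resists with about 6 N at each handle at rest, 13 N fully squeezed; squeezing harder against the stop does no harm. Lift them off the tray floor before squeezing fully, lest closing fingers push them askew.
- cup_a: Bystander: white paper cup, 72 mm wide, 85 mm tall. Origin: centre of its underside.
- cup_b: Bystander: white paper cup, 72 mm wide, 70 mm tall. Origin: centre of its underside.
- brush: Bystander: paint brush lying flat between the robot and the base.
- driver: Bystander: screwdriver lying flat beyond the base.
- wheel: Bystander: solid wooden disc without a bore, 60 mm wide, 16 mm thick.
- glue: Bystander: white plastic bottle, 48 mm wide, 130 mm tall.
- offcut: Bystander: wooden strip, 90 x 30 x 20 mm.
There are look-alikes about, which are no part of the job. What is shaped like the pliers but purple or turquoise is not meant. Of the things shaped like the washer, the steel one is meant.

How it is judged:
On the way, in this order (a step that is already met when the one before it is completed fails the run):
1. the wooden collar is fully home on the base, around the post (horizontal distance between collar and post_foot below 0.005 m and z of collar in the frame of post_foot below 0.003 m and angle between collar's own z axis and vertical below 0.1 rad), for 0.2 s.
2. the washer lies flat on the collar, around the post (all of step 1 and horizontal distance between washer and post_foot below 0.005 m and z of washer in the frame of post_foot between 0.019 and 0.025 m and angle between washer's own z axis and vertical below 0.1 rad), for 0.2 s.
3. the held pliers are squeezed fully while the clip is still higher than the top of the post (all of step 2 and value of joint pliers_left above 0.14 rad and z of clip in the frame of post_top above 0 m and contact force between the fingers and pliers above 5 N), for 0.1 s.
At the end, for the whole second after the job is handed in: Collar on the base and washer on the collar, flat, within 5 mm of the post axis, heights +-3 mm. Fingers hold the pliers (over 5 N), squeeze above 0.14 rad; clip within 6 mm of the axis and 3 mm of the groove's mid-height, level within 0.12 rad, pressing on the washer under 10 N (all of step 2 and horizontal distance between clip and groove below 0.006 m and z of clip in the frame of groove between -0.003 and 0.003 m and angle between clip's own z axis and vertical below 0.12 rad and value of joint pliers_left above 0.14 rad and contact force between the fingers and pliers above 5 N and contact force between pliers and washer below 10 N); the arm keeps its last pose, push and grip.
It fails at once if a bystander (cups, brush, screwdriver, disc, bottle, strip) is moved more than 30 mm (distance of any of cup_a, cup_b, brush, driver, wheel, glue, offcut from where it was at the start of the episode above 0.03 m).
It also fails if it takes over 64 s, if anything falls off the work surface, if the arm or the gripper's body presses on something with over 40 N, if the wrist force passes 120 N, or if a joint passes its speed limit or range.

## Working session

There is one attempt and no reset: what is moved stays moved. The work goes in short steps, Python scripts to look and compute and a tool call to move; the robot and the scene stay as the last step left them, time stands still between calls to the robot, and variables do not carry over. Pictures are saved under pics/ and viewed, at most 10 in all, crops included, and the job is handed in when it is done.

Besides the shell and the picture viewer there is one more tool, called after "Call:" as name([rows], argument=value, ...), one row to a line, values as JSON. arm_command: Moves the arm, as the interface text tells. Its arguments: {"type":"object","properties":{"targets":{"type":"array","items":{"type":"array","items":{"type":"array","items":{"type":"number"}}}},"jaw":{"type":"number"},"newtons":{"type":"number"}},"required":["targets"]}

```bash
ls; mkdir -p pics; python3 - <<'E'
from cell import arm
import cv2,numpy as np
s=arm.observe();print({k:np.round(v,3) for k,v in s.items()})
for n in("top","side"):
    d=arm.get_image(n);cv2.imwrite(f"pics/{n}0.png",d["pixels"][:,:,::-1])
    print(n,{k:d[k] for k in("fx","fy","cx","cy","dist","xyz","rotation")})
E
```

```text
pics
{'clock': np.float64(0.0), 'joints': array([ 1.1  ,  0.435,  0.025,  1.574, -0.012,  1.134, -0.075]), 'dq': array([ 0.001, -0.001, -0.001, -0.   , -0.   ,  0.001,  0.001]), 'joint_efforts': array([ 0.0000e+00, -6.6785e+01,  9.8500e-01, -3.1446e+01, -6.1000e-02,
        4.3000e-02,  0.0000e+00]), 'position': array([ 0.224, -0.583,  0.245]), 'ee_rot': array([-3.087e+00, -5.740e-01,  1.000e-03]), 'force': array([-0.755, -1.057,  0.899]), 'ft_torque': array([-0.012, -0.054, -0.035]), 'gripper_force': np.float64(0.0), 'width': np.float64(0.999)}
top {'fx': 419.2137977503549, 'fy': 419.2137977503549, 'cx': 331.359576889394, 'cy': 199.86408219814297, 'dist': array([-0.08997454,  0.        ,  0.        ,  0.        ,  0.        ]), 'xyz': array([ 0.39066707, -0.03966579,  1.37602922]), 'rotation': array([-2.16497042,  2.12687391, -0.1281811 ])}
side {'fx': 423.7134626804625, 'fy': 423.7134626804625, 'cx': 317.3657943522343, 'cy': 197.02617238867794, 'dist': array([-0.01828989,  0.        ,  0.        ,  0.        ,  0.        ]), 'xyz': array([0.52594391, 0.7064723 , 0.69829971]), 'rotation': array([-0.02425325,  2.80890576, -1.36650111])}
```

View pics/top0.png

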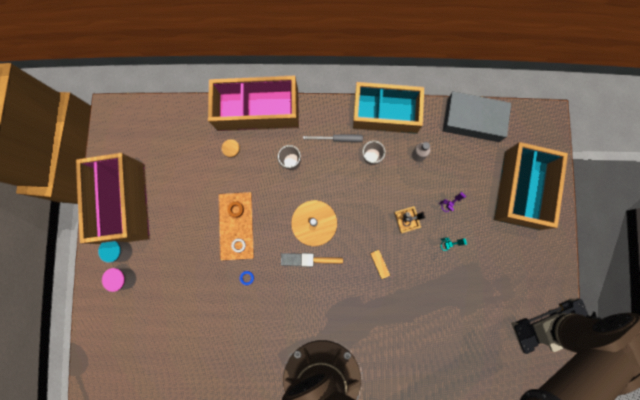

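View pics/side0.png

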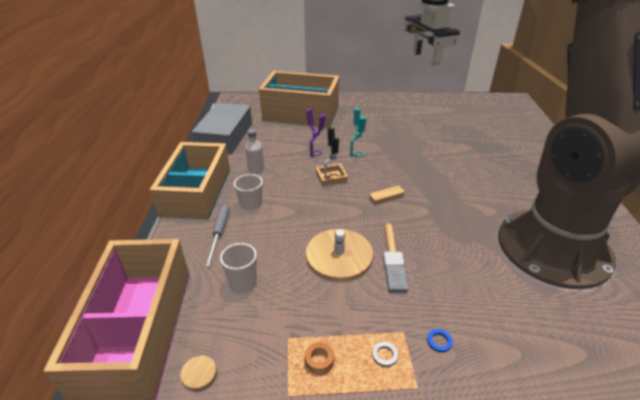

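The top view shows the collar at (237,210), steel washer (238,245), base (314,222), and pliers in the tray (408,219) with the jaws or handles leaning right to (420,215). The side view shows the collar at (319,357), washer (385,354), post (340,240) and pliers (333,150). Next I'll make enlarged crops.

```bash
cat > h.py <<'E'
from cell import arm
import cv2,numpy as np
from scipy.spatial.transform import Rotation as R
def K(d): return np.array([[d["fx"],0,d["cx"]],[0,d["fy"],d["cy"]],[0,0,1]])
def ray(d,uv):
    p=cv2.undistortPoints(np.array(uv,float).reshape(-1,1,2),K(d),d["dist"]).reshape(-1,2)
    return np.c_[p,np.ones(len(p))]@R.from_rotvec(d["rotation"]).as_matrix().T
def plane(d,uv,z):
    r=ray(d,uv);return d["xyz"]+r*((z-d["xyz"][2])/r[:,2])[:,None]
def pts(d,uv):   # world points by depth map
    uv=np.array(uv,int).reshape(-1,2);return d["xyz"]+ray(d,uv)*d["z_map"][uv[:,1],uv[:,0]][:,None]
def proj(d,X):
    M=R.from_rotvec(d["rotation"]).as_matrix()
    return cv2.projectPoints((np.array(X,float).reshape(-1,3)-d["xyz"])@M,np.zeros(3),np.zeros(3),K(d),d["dist"])[0].reshape(-1,2)
def crop(d,x,y,w,h,k): return cv2.resize(d["pixels"][y:y+h,x:x+w,::-1],None,fx=k,fy=k,interpolation=cv2.INTER_CUBIC)
def cloud(d): 
    v,u=np.mgrid[0:400,0:640];u=u.ravel();v=v.ravel()
    return pts(d,np.c_[u,v]).reshape(400,640,3)
E
python3 - <<'E'
from h import *
t=arm.get_image("top");s=arm.get_image("side")
np.savez("t0.npz",**t);np.savez("s0.npz",**s)
a=np.vstack([np.hstack([crop(t,210,185,66,80,6)[:300],crop(t,385,185,66,50,6)]),np.hstack([crop(t,280,190,66,50,6),crop(s,300,120,66,50,6)])])
cv2.imwrite("pics/c1.png",a[:, :])
for n,d in(("t",t),("s",s)):
    P=cloud(d); hsv=cv2.cvtColor(d["pixels"],cv2.COLOR_RGB2HSV)
    z=P[...,2]; print(n,"table z",np.median(z[(z>-.05)&(z<.02)]))
    np.save(n+"P.npy",P)
E
```

```text
t table z 0.0005260972422000965
s table z 0.0009900636278393216
```

View pics/c1.png

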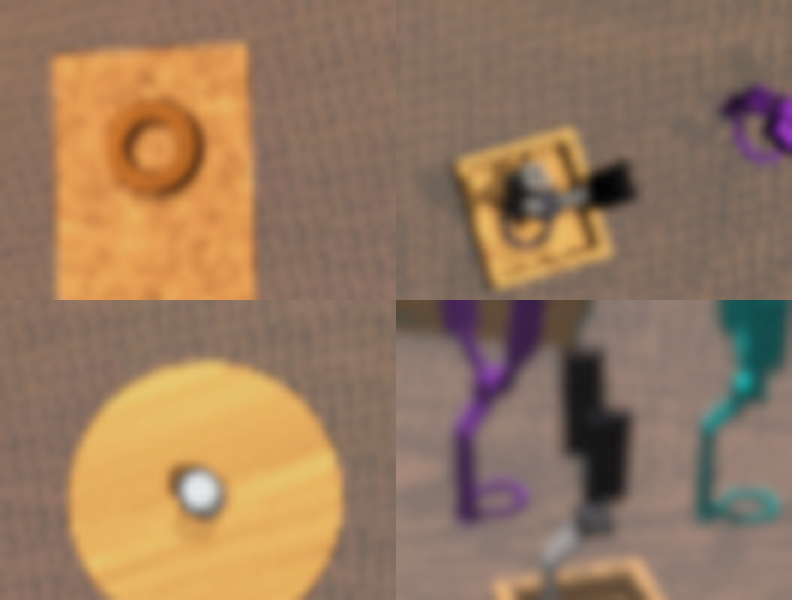

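The crops show the collar at about (235.5,209), the disc centred near (314,222) and the post top near (313,222). The pliers' black handles are at about (406,217) and (420,215), with the clip ring below and the jaws on the +x side. I'll measure these now.

```bash
python3 - <<'E'
from h import *
def circ(d,mask,z,name):
    c=max(cv2.findContours(mask.astype(np.uint8),cv2.RETR_EXTERNAL,cv2.CHAIN_APPROX_NONE)[0],key=cv2.contourArea).reshape(-1,2)
    w=plane(d,c,z)[:,:2].astype(np.float32)
    A=np.c_[2*w,np.ones(len(w))];s=np.linalg.lstsq(A,(w**2).sum(1),rcond=None)[0]
    print(name,"fit",np.round(s[:2],4),"dia",2*np.sqrt(s[2]+s[0]**2+s[1]**2).round(4),len(c))
for n in"ts":
    d=dict(np.load(n+"0.npz"));P=np.load(n+"P.npy");x,y,z=np.moveaxis(P,-1,0)
    h,sa,v=cv2.split(cv2.cvtColor(d["pixels"],cv2.COLOR_RGB2HSV)); print(n)
    def box(X,hw,z0,z1,zz): 
        u,w=proj(d,[*X,zz])[0];m=(abs(x-X[0])<hw)&(abs(y-X[1])<hw)&(z>z0)&(z<z1)
        return m
    g={k:pts(d,[p])[0] for k,p in (dict(collar=(237,203),washer=(238,239),base=(300,222)) if n=="t" else dict(collar=(319,368),washer=(385,364),base=(320,258))).items()}
    print({k:np.round(q,3) for k,q in g.items()})
    X=plane(d,[(313,222) if n=="t" else (340,252)],.018)[0,:2]
    circ(d,box(X,.1,.010,.026,.018)&(sa>90),.018,"disc")
    m=box(X,.06,.066,.09,.076);print("posttop",m.sum(),np.round(P[m].mean(0),4),np.round(np.median(P[m],0),4))
    X=plane(d,[(236.5,210) if n=="t" else (319,355)],.025)[0,:2]
    m=box(X,.036,.017,.04,.025);circ(d,m,.025,"collar")
    X=plane(d,[(238,245) if n=="t" else (385,354)],.013)[0,:2]
    m=box(X,.036,.009,.03,.013);circ(d,m,.013,"washerdepth");
    m=box(X,.036,-.01,.03,.013)&(sa<90);circ(d,m,.013,"washercol")
    # pliers handles
    X=plane(d,[(408,219) if n=="t" else (332,175)],.01)[0,:2];print("tray~",X)
    m=box(X,.06,.08,.17,.1)&(v<70)
    k,L,st,ce=cv2.connectedComponentsWithStats(m.astype(np.uint8))
    for i in range(1,k):
        if st[i,4]>8:
            q=P[L==i];print("blob",st[i],ce[i].round(1),q.mean(0).round(4),q.min(0).round(3),q.max(0).round(3))
    # tray: wood color mask
    m=box(X,.055,.018,.03,.024)&(sa>90)
    c=np.argwhere(m)[:,::-1];w=plane(d,c,.024)[:,:2].astype(np.float32);print("tray",cv2.minAreaRect(w),len(w))
E
```

```text
t
{'collar': array([0.557, 0.291, 0.018]), 'washer': array([0.439, 0.284, 0.013]), 'base': array([0.498, 0.082, 0.016])}
disc fit [0.4978 0.0366] dia 0.1466 129
posttop 44 [0.4974 0.0362 0.0747] [0.4973 0.0359 0.0746]
collar fit [0.5373 0.2966] dia 0.0498 44
washerdepth fit [0.4198 0.2841] dia 0.0432 38
washercol fit [0.4193 0.2825] dia 0.044 39
tray~ [ 0.51461553 -0.27077309]
blob [417 212   8   8  42] [420.3 215.6] [ 0.5142 -0.2871  0.1316] [ 0.506 -0.296  0.098] [ 0.524 -0.282  0.151]
blob [404 215   3   6  14] [404.7 217.4] [ 0.5071 -0.2384  0.1442] [ 0.499 -0.242  0.126] [ 0.514 -0.235  0.149]
tray ((0.5135421752929688, -0.2672087252140045), (0.07191655039787292, 0.06765887886285782), 16.845705032348633) 121
s
{'collar': array([0.538, 0.32 , 0.025]), 'washer': array([0.423, 0.304, 0.013]), 'base': array([0.541, 0.054, 0.015])}
disc fit [0.4983 0.0424] dia 0.1354 214
posttop 81 [0.4984 0.0402 0.0729] [0.4977 0.0408 0.0733]
collar fit [0.538 0.297] dia 0.0522 83
washerdepth fit [0.4209 0.2827] dia 0.045 72
washercol fit [0.4213 0.283 ] dia 0.048 74
tray~ [ 0.51235578 -0.27169207]
blob [328 129  11  26 179] [332.5 141. ] [ 0.5126 -0.2612  0.1267] [ 0.499 -0.293  0.099] [ 0.525 -0.233  0.15 ]
tray ((0.513489842414856, -0.26248738169670105), (0.0734311044216156, 0.07522538304328918), 17.100954055786133) 180
```

Call:
arm_command([
  [[0,0,0,0,0,0.184],[0,0,0,0,0,0.184],[0.0174,-0.0489,0,0,0,0],[0.0174,-0.0489,0,0,0,0],[0.0174,-0.0489,0,0,0,0],[0.0174,-0.0489,0,0,0,0],[0.0174,-0.0489,0,0,0,0],[0.0174,-0.0489,0,0,0,0],[0.0174,-0.0489,0,0,0,0],[0.0174,-0.0489,0,0,0,0]],
], jaw=0.075, newtons=25)

```text
clock: 1.45
position: [0.3643, -0.1904, 0.2459]
ee_rot: [3.141, -0.001, 0.001]
force: [0.7, -0.4, 0.3]
width: 0.819
gripper_force: 0.0
```

```bash
python3 - <<'E'
from h import *
# pliers yaw from both views
for n in"ts":
    d=dict(np.load(n+"0.npz"));P=np.load(n+"P.npy");v=d["pixels"].max(2)
    q=P[(abs(P[...,0]-.511)<.04)&(abs(P[...,1]+.264)<.05)&(P[...,2]>.10)&(P[...,2]<.16)]
    top=q[q[:,2]>.138];print(n,len(q),len(top),top.mean(0).round(4),cv2.minAreaRect(top[:,:2].astype(np.float32)),cv2.minAreaRect(q[:,:2].astype(np.float32)))
    for s in(q[q[:,1]<-.264],q[q[:,1]>-.264]): print(len(s),s.mean(0).round(4),s.min(0).round(3),s.max(0).round(3))
    print(q[q[:,1]>-.264][:12].round(3).tolist())
s=arm.observe();print(s["position"],s["ee_rot"],s["joints"].round(2))
E
```

```text
t 67 43 [ 0.5119 -0.2684  0.1449] ((0.510583221912384, -0.26518434286117554), (0.01996108703315258, 0.06049306318163872), 13.74752140045166) ((0.510583221912384, -0.26518434286117554), (0.01996108703315258, 0.06049306318163872), 13.74752140045166)
47 [ 0.5154 -0.2872  0.1325] [ 0.506 -0.296  0.103] [ 0.527 -0.282  0.151]
20 [ 0.5048 -0.2394  0.1429] [ 0.496 -0.245  0.111] [ 0.514 -0.235  0.149]
[[0.514, -0.235, 0.149], [0.514, -0.238, 0.149], [0.511, -0.236, 0.145], [0.511, -0.24, 0.142], [0.511, -0.242, 0.144], [0.508, -0.236, 0.145], [0.508, -0.239, 0.145], [0.508, -0.242, 0.147], [0.505, -0.236, 0.146], [0.505, -0.239, 0.144], [0.505, -0.242, 0.143], [0.502, -0.236, 0.145]]
s 225 61 [ 0.5112 -0.2641  0.1433] ((0.5113475322723389, -0.2648189067840576), (0.01952727511525154, 0.06346208602190018), 12.503897666931152) ((0.5113908648490906, -0.2648070156574249), (0.020057372748851776, 0.063313327729702), 12.028846740722656)
107 [ 0.5178 -0.2869  0.1276] [ 0.508 -0.297  0.1  ] [ 0.527 -0.276  0.15 ]
118 [ 0.5065 -0.2392  0.1255] [ 0.496 -0.245  0.1  ] [ 0.516 -0.233  0.148]
[[0.504, -0.241, 0.147], [0.501, -0.24, 0.148], [0.499, -0.245, 0.145], [0.514, -0.236, 0.148], [0.512, -0.238, 0.146], [0.509, -0.239, 0.145], [0.507, -0.236, 0.147], [0.504, -0.239, 0.145], [0.501, -0.239, 0.146], [0.499, -0.242, 0.144], [0.496, -0.24, 0.145], [0.514, -0.234, 0.145]]
[ 0.36432555 -0.19044916  0.24588085] [ 3.14126161e+00 -5.73283454e-04  7.27265668e-04] [ 0.49  0.09 -0.15  2.05  0.02  1.   -1.24]
```

Call:
arm_command([
  [[0.0173,-0.0487,0,0,0,0],[0.0173,-0.0487,0,0,0,0],[0.0173,-0.0487,0,0,0,0],[0.0173,-0.0487,0,0,0,0],[0.0173,-0.0487,0,0,0,0],[0.0173,-0.0487,0.025,0,0,0],[0.0173,-0.0487,0.025,0,0,0],[0.0173,-0.0487,0.025,0,0,0],[0.0173,-0.0487,0.025,0,0,0],[0.0173,-0.0487,0.025,0,0,0]],
])

```text
clock: 2.7
position: [0.5377, 0.2963, 0.1196]
ee_rot: [3.141, -0.001, 0.0]
force: [0.4, -0.1, 1.0]
width: 0.816
gripper_force: 0.0
```

Call:
arm_command([
  [[0,0,0,0,0,0]],
])

```text
clock: 2.82
position: [0.5357, 0.2991, 0.1181]
ee_rot: [-3.141, -0.007, 0.006]
force: [-0.5, -0.4, -0.4]
width: 0.819
gripper_force: 0.0
```

Call:
arm_command([
  [[0,0,0.025,0,0,0],[0,0,0.025,0,0,0],[0,0,0.025,0,0,0],[0,0,0.014,0,0,0],[0,0,0.005,0,0,0],[0,0,0,0,0,0]],
])

```text
clock: 3.58
position: [0.5374, 0.2948, 0.0271]
ee_rot: [-3.141, 0.001, -0.001]
force: [0.5, -0.0, -0.0]
width: 0.822
gripper_force: 0.0
```

Call:
arm_command([
  [[0,0,0,0,0,0],[0,0,0,0,0,0],[0,0,0,0,0,0],[0,0,0,0,0,0]],
], jaw=0.03)

```text
clock: 4.08
position: [0.5373, 0.295, 0.0271]
ee_rot: [-3.141, 0.0, -0.001]
force: [-0.4, -1.5, 4.7]
width: 0.552
gripper_force: 25.0
```

Call:
arm_command([
  [[0,0,-0.03,0,0,0],[0,0,-0.05,0,0,0],[-0.006,0.04,-0.02,0,0,0],[-0.006,0.04,0,0,0,0],[-0.006,0.04,0,0,0,0],[-0.006,0.04,0,0,0,0],[-0.006,0.04,0,0,0,0],[-0.0053,0.035,0,0,0,0],[-0.004,0.0234,0,0,0,0],[0,0,0,0,0,0]],
])

```text
clock: 5.32
position: [0.4974, 0.0343, 0.1266]
ee_rot: [3.141, -0.006, -0.001]
force: [0.3, 0.5, -0.7]
width: 0.544
gripper_force: 25.0
```

Call:
arm_command([
  [[0,0,0,0,0,0],[0,0,0,0,0,0]],
])

```text
clock: 5.58
position: [0.498, 0.0378, 0.1268]
ee_rot: [-3.141, -0.002, -0.001]
force: [0.6, 0.2, -0.1]
width: 0.552
gripper_force: 25.0
```

```bash
python3 - <<'E'
from h import *
t=arm.get_image("top");s=arm.get_image("side")
np.savez("t1.npz",**t);np.savez("s1.npz",**s)
for d in (t,s): print(proj(d,[[.498,.0366,.076],[.498,.0366,.107]]).round(1))
cv2.imwrite("pics/c2.png",np.hstack([crop(t,285,190,60,60,6),crop(s,310,190,70,60,6)]))
print(arm.observe()["position"])
E
```

```text
[[312.8 220.8]
 [312.2 219.9]]
[[339.8 232.6]
 [340.2 221.7]]
[0.49790001 0.03753485 0.12672624]
```

View pics/c2.png

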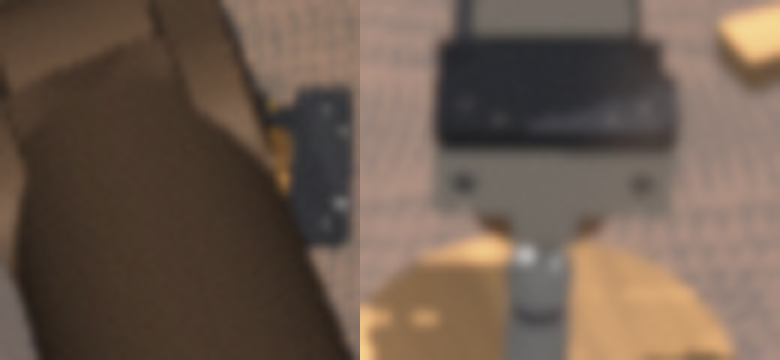

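The side view shows the post top at x-pixel 340 and the collar centred above it at about 339.8. In the top view the arm hides the post. I'll shift y by -2.5 mm, because the gripper closed on the collar 1.8 mm below its camera y, then go down.

Call:
arm_command([
  [[0,0.0025,0.012,0,0,0],[0,0,0.012,0,0,0],[0,0,0.008,0,0,0],[0,0,0.008,0,0,0],[0,0,0,0,0,0]],
])

```text
clock: 6.3
position: [0.4974, 0.034, 0.086]
ee_rot: [3.142, -0.0, -0.002]
force: [-0.4, 0.9, 0.2]
width: 0.547
gripper_force: 25.0
```

Call:
arm_command([
  [[0,0,0.012,0,0,0],[0,0,0.012,0,0,0],[0,0,0.01,0,0,0],[0,0,0.007,0,0,0],[0,0,0.002,0,0,0],[0,0,0,0,0,0]],
])

```text
clock: 7.05
position: [0.4978, 0.0341, 0.0437]
ee_rot: [3.142, -0.0, -0.0]
force: [-0.7, 0.2, -0.4]
width: 0.551
gripper_force: 25.0
```

Call:
arm_command([
  [[0,0,0.001,0,0,0],[0,0,0.001,0,0,0],[0,0,0.001,0,0,0]],
])

```text
clock: 7.42
position: [0.498, 0.034, 0.0419]
ee_rot: [3.141, -0.001, 0.001]
force: [-7.9, -1.7, 30.4]
width: 0.547
gripper_force: 25.0
```

Call:
arm_command([
  [[0,0,-0.001,0,0,0],[0,0,0,0,0,0],[0,0,0,0,0,0]],
], jaw=0.07)

```text
clock: 7.8
position: [0.4978, 0.034, 0.0416]
ee_rot: [3.142, -0.001, -0.0]
force: [-0.4, -0.6, 0.6]
width: 0.76
gripper_force: 0.0
```

Call:
arm_command([
  [[0,0,-0.03,0,0,0],[0,0,-0.05,0,0,0],[-0.011,-0.035,-0.01,0,0,0],[-0.011,-0.035,0,0,0,0],[-0.011,-0.035,0,0,0,0],[-0.011,-0.035,0,0,0,0],[-0.011,-0.035,0,0,0,0],[-0.011,-0.035,0.02,0,0,0],[-0.012,-0.038,0.02,0,0,0],[0,0,0.01,0,0,0]],
])

```text
clock: 9.05
position: [0.418, 0.2853, 0.0809]
ee_rot: [-3.14, -0.008, 0.002]
force: [0.1, 0.1, -0.4]
width: 0.764
gripper_force: 0.0
```

Call:
arm_command([
  [[0,0,0,0,0,0]],
])

```text
clock: 9.18
position: [0.4195, 0.2811, 0.0809]
ee_rot: [3.14, -0.0, -0.002]
force: [0.1, -0.2, 0.6]
width: 0.759
gripper_force: 0.0
```

```bash
python3 - <<'E'
from h import *
t=arm.get_image("top");s=arm.get_image("side")
cv2.imwrite("pics/c3.png",np.hstack([crop(t,285,190,60,60,6),crop(s,310,210,70,60,6)]))
P=cloud(t);m=(np.hypot(P[...,0]-.498,P[...,1]-.0366)<.04)
for a,b in((.033,.048),(.062,.09)):
    q=P[m&(P[...,2]>a)&(P[...,2]<b)];print(len(q),q.mean(0).round(4),cv2.minEnclosingCircle(q[:,:2].astype(np.float32)))
P=cloud(s);m=(np.hypot(P[...,0]-.498,P[...,1]-.0366)<.04)
for a,b in((.037,.045),):
    q=P[m&(P[...,2]>a)&(P[...,2]<b)];print(len(q),q.mean(0).round(4),cv2.minEnclosingCircle(q[:,:2].astype(np.float32)))
print(arm.observe()["position"])
E
```

```text
144 [0.4979 0.0336 0.0397] ((0.498378723859787, 0.03473804146051407), 0.025956954807043076)
45 [0.4975 0.036  0.0744] ((0.49785152077674866, 0.03627306595444679), 0.011431409046053886)
204 [0.4993 0.0408 0.0396] ((0.4988243877887726, 0.03446277230978012), 0.02633298560976982)
[0.42043887 0.28080383 0.0818698 ]
```

View pics/c3.png

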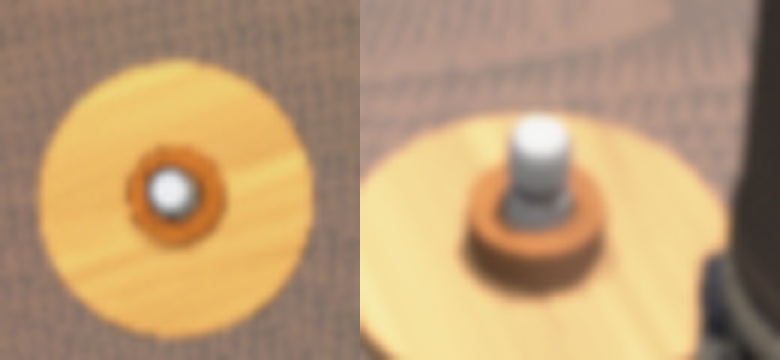

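The collar is home, level, and about 1.6 mm off the post axis in y (top crop: collar centre (176,196), post about (171,192)). Next is the washer.

Call:
arm_command([
  [[0,0,0.02,0,0,0],[0,0,0.02,0,0,0],[0,0,0.012,0,0,0],[0,0,0.005,0,0,0],[0,0,0,0,0,0]],
])

```text
clock: 9.9
position: [0.4201, 0.2819, 0.0249]
ee_rot: [3.142, -0.001, 0.0]
force: [-0.3, -0.3, 0.3]
width: 0.761
gripper_force: 0.0
```

Call:
arm_command([
  [[0,0,0,0,0,0],[0,0,0,0,0,0],[0,0,0,0,0,0],[0,0,0,0,0,0]],
], jaw=0.03, newtons=30)

```text
clock: 10.4
position: [0.42, 0.2821, 0.025]
ee_rot: [-3.141, 0.001, -0.001]
force: [-0.1, -0.1, 3.8]
width: 0.48
gripper_force: 30.0
```

Call:
arm_command([
  [[0,0,-0.03,0,0,0],[0,0,-0.05,0,0,0],[0.011,0.035,-0.02,0,0,0],[0.011,0.035,0,0,0,0],[0.011,0.035,0,0,0,0],[0.011,0.035,0,0,0,0],[0.011,0.035,0,0,0,0],[0.011,0.035,0,0,0,0],[0.0115,0.036,0,0,0,0],[0,0,0,0,0,0]],
])

```text
clock: 11.65
position: [0.4977, 0.0325, 0.1244]
ee_rot: [3.14, -0.009, -0.0]
force: [-0.1, 1.4, -0.6]
width: 0.477
gripper_force: 30.0
```

Call:
arm_command([
  [[0,0,0,0,0,0],[0,0,0,0,0,0]],
])

```text
clock: 11.9
position: [0.4969, 0.0373, 0.1248]
ee_rot: [-3.141, -0.003, 0.0]
force: [0.6, -0.0, -0.3]
width: 0.483
gripper_force: 30.0
```

Call:
arm_command([
  [[0,0,0.012,0,0,0],[0,0,0.012,0,0,0],[0,0,0,0,0,0],[0,0,0,0,0,0]],
])

```text
clock: 12.4
position: [0.4972, 0.0361, 0.1005]
ee_rot: [3.142, -0.0, -0.001]
force: [-0.6, -0.2, -0.3]
width: 0.479
gripper_force: 30.0
```

Call:
arm_command([
  [[0.0005,0,0.008,0,0,0],[0,0,0.008,0,0,0],[0,0,0.006,0,0,0],[0,0,0.006,0,0,0],[0,0,0.005,0,0,0],[0,0,0.003,0,0,0],[0,0,0,0,0,0]],
])

```text
clock: 13.28
position: [0.4977, 0.036, 0.0645]
ee_rot: [3.142, -0.0, -0.0]
force: [-0.5, 0.2, -0.5]
width: 0.481
gripper_force: 30.0
```

Call:
arm_command([
  [[0,0,0.001,0,0,0],[0,0,0.001,0,0,0]],
])

```text
clock: 13.52
position: [0.4979, 0.036, 0.0628]
ee_rot: [-3.142, 0.0, -0.001]
force: [0.5, -0.6, -0.3]
width: 0.478
gripper_force: 30.0
```

Call:
arm_command([
  [[0,0,0.001,0,0,0],[0,0,0,0,0,0]],
])

```text
clock: 13.78
position: [0.4979, 0.036, 0.062]
ee_rot: [3.141, -0.0, 0.0]
force: [-0.9, -0.7, 2.8]
width: 0.482
gripper_force: 30.0
```

Call:
arm_command([
  [[0,0,0,0,0,0],[0,0,0,0,0,0],[0,0,0,0,0,0]],
], jaw=0.075)

```text
clock: 14.15
position: [0.4978, 0.036, 0.0617]
ee_rot: [3.142, -0.0, -0.0]
force: [-0.5, 0.6, 0.4]
width: 0.759
gripper_force: 0.0
```

Call:
arm_command([
  [[0,0,-0.03,0,0,0],[0,0,-0.05,0,0,0],[0,0,-0.05,0,0,0],[0.0022,0.05,-0.008,0,0,0],[0.0022,0.05,0,0,0,0],[0.0022,0.05,0,0,0,0],[0.0022,0.05,0,0,0,0],[0.0022,0.05,0,0,0,-0.0567],[0.0027,0.0505,0,0,0,-0.0851],[0,0,0,0,0,-0.0851]],
], jaw=0.086)

```text
clock: 15.4
position: [0.5133, -0.2696, 0.1991]
ee_rot: [3.12, 0.349, -0.002]
force: [0.9, 2.6, -0.4]
width: 0.939
gripper_force: 0.0
```

Call:
arm_command([
  [[0,0,0,0,0,0],[0,0,0,0,0,0]],
])

```text
clock: 15.65
position: [0.5143, -0.2634, 0.1997]
ee_rot: [-3.121, -0.354, 0.0]
force: [-0.3, -0.0, 0.1]
width: 0.939
gripper_force: 0.0
```

```bash
python3 - <<'E'
from h import *
t=arm.get_image("top");s=arm.get_image("side")
cv2.imwrite("pics/c4.png",np.hstack([crop(t,285,190,60,60,6),crop(s,290,100,70,60,6)]))
P=cloud(t);m=(np.hypot(P[...,0]-.498,P[...,1]-.0366)<.04)
for a,b in((.044,.057),(.062,.09)):
    q=P[m&(P[...,2]>a)&(P[...,2]<b)];print(len(q),q.mean(0).round(4),cv2.minEnclosingCircle(q[:,:2].astype(np.float32)))
P=cloud(s)
q=P[(abs(P[...,0]-.511)<.04)&(abs(P[...,1]+.264)<.05)&(P[...,2]>.10)&(P[...,2]<.16)]
print(len(q),cv2.minAreaRect(q[:,:2].astype(np.float32)))
S=arm.observe();print(S["position"],S["ee_rot"],np.degrees(2*np.arctan2(S["ee_rot"][1],S["ee_rot"][0])))
E
```

```text
102 [0.4973 0.0358 0.0493] ((0.49678686261177063, 0.03569644317030907), 0.023550618439912796)
45 [0.4975 0.036  0.0745] ((0.4976896643638611, 0.03616243973374367), 0.011398871429264545)
215 ((0.5109032392501831, -0.26346367597579956), (0.020271386951208115, 0.06268706917762756), 12.369423866271973)
[ 0.51441505 -0.26335529  0.19983629] [-3.12135344e+00 -3.55679457e-01 -9.71320802e-05] -346.99832728301385
```

View pics/c4.png

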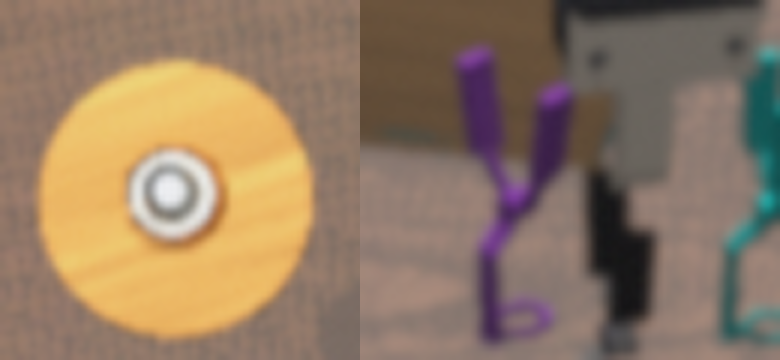

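The washer sits flat, centred around the post (top crop (172,194)). In the side view the gripper hovers above the black pliers handles, and a finger is in front of them. Next: shift and descend to the grip.

Call:
arm_command([
  [[-0.0034,0.0007,0.01,0,0,0],[0,0,0.02,0,0,0],[0,0,0.02,0,0,0],[0,0,0.015,0,0,0],[0,0,0.005,0,0,0],[0,0,0,0,0,0],[0,0,0,0,0,0]],
])

```text
clock: 16.62
position: [0.5115, -0.2659, 0.1304]
ee_rot: [3.121, 0.355, 0.001]
force: [-0.9, 0.2, -0.4]
width: 0.939
gripper_force: 0.0
```

Call:
arm_command([
  [[0,0,0,0,0,0],[0,0,0,0,0,0],[0,0,0,0,0,0],[0,0,0,0,0,0]],
], jaw=0.052, newtons=8)

```text
clock: 17.12
position: [0.5116, -0.2659, 0.1304]
ee_rot: [3.121, 0.355, 0.002]
force: [-0.7, 0.8, 6.0]
width: 0.653
gripper_force: 8.0
```

Call:
arm_command([
  [[0,0,-0.005,0,0,0],[0,0,-0.01,0,0,0],[0,0,-0.01,0,0,0],[0,0,-0.01,0,0,0],[0,0,0,0,0,0]],
])

```text
clock: 17.75
position: [0.5117, -0.2659, 0.1659]
ee_rot: [3.12, 0.355, 0.003]
force: [0.1, -0.2, -1.2]
width: 0.569
gripper_force: 6.7
```

Call:
arm_command([
  [[0,0,0,0,0,0],[0,0,0,0,0,0],[0,0,0,0,0,0],[0,0,0,0,0,0]],
], jaw=0.02, newtons=35)

```text
clock: 18.25
position: [0.5111, -0.2657, 0.1645]
ee_rot: [-3.121, -0.355, 0.0]
force: [0.4, 0.0, -1.1]
width: 0.427
gripper_force: 35.0
```

```bash
python3 - <<'E'
from h import *
t=arm.get_image("top");s=arm.get_image("side")
np.savez("s2.npz",**s)
cv2.imwrite("pics/c5.png",np.hstack([crop(t,380,185,60,60,6),crop(s,295,100,70,90,6)[:540][-360:]]))
S=arm.observe();print(S["position"],S["ee_rot"],S["force"])
E
```

```text
[ 0.51107836 -0.26571167  0.16462939] [-3.12138164e+00 -3.55203922e-01  1.83259169e-04] [ 1.36938383 -0.04144144 -1.23307968]
```

View pics/c5.png

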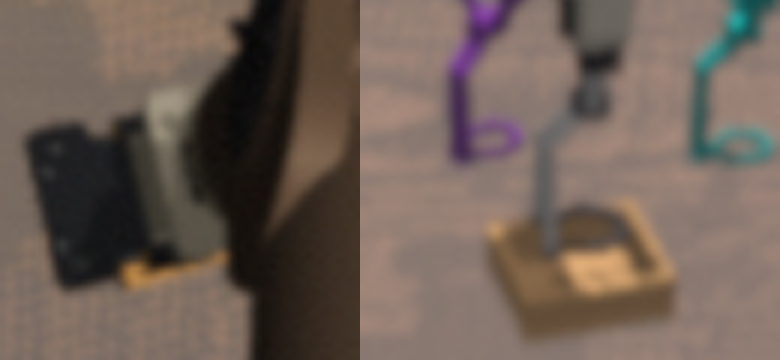

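The width is 39 mm, so the handles are fully squeezed. The side crop shows the pliers upright, with the jaw shank at (545,135)-(550,245) and the clip ring at (595,225) lifted within the tray. I'll raise them and carry them over the post.

Call:
arm_command([
  [[0,0,-0.02,0,0,0],[0,0,-0.035,0,0,0],[0.004,-0.022,-0.03,0,0,0],[0.007,-0.038,0,0,0,0],[0.008,-0.044,0,0,0,0],[0.008,-0.044,0,0,0,0],[0.008,-0.044,0,0,0,0],[0.008,-0.044,0,0,0,0],[0.007,-0.038,0,0,0,0],[0.0049,-0.0232,0,0,0,0]],
])

```text
clock: 19.6
position: [0.4975, 0.0386, 0.25]
ee_rot: [-3.121, -0.359, -0.001]
force: [-0.2, 0.1, -1.9]
width: 0.427
gripper_force: 35.0
```

Call:
arm_command([
  [[0,0,0,0,0,0],[0,0,0,0,0,0],[0,0,0,0,0,0],[0,0,0,0,0,0]],
])

```text
clock: 20.1
position: [0.4979, 0.0354, 0.2497]
ee_rot: [3.121, 0.353, -0.0]
force: [0.2, 0.0, -2.4]
width: 0.428
gripper_force: 35.0
```

```bash
python3 - <<'E'
from h import *
s=arm.get_image("side");t=arm.get_image("top")
np.savez("s3.npz",**s);np.savez("t3.npz",**t)
cv2.imwrite("pics/c6.png",np.hstack([crop(s,300,170,80,110,5),crop(t,280,165,70,110,5)]))
S=arm.observe();p=S["position"];print(p,S["ee_rot"],S["force"])
o=p-[0,0,.1254];print(proj(s,[o+[0,0,.002],o+[0,0,.07],[.4977,.0362,.076]]).round(1))
P=cloud(s);m=(np.hypot(P[...,0]-p[0],P[...,1]-p[1])<.05)
for a in np.arange(.085,.27,.01):
    q=P[m&(P[...,2]>a)&(P[...,2]<a+.01)]
    if len(q):print(a.round(3),len(q),q.mean(0).round(4),q.min(0).round(4),q.max(0).round(4))
E
```

```text
[0.49784024 0.0357182  0.2496793 ] [ 3.12145697e+00  3.53913504e-01 -1.38839071e-04] [-0.52909598 -0.47310479 -2.49984979]
[[340.5 214.5]
 [341.3 188.3]
 [340.  232.4]]
0.115 95 [0.4984 0.0377 0.1228] [0.4801 0.0159 0.1181] [0.5237 0.0578 0.1249]
0.125 31 [0.5108 0.0415 0.1283] [0.4824 0.0197 0.125 ] [0.5238 0.0562 0.1336]
0.135 17 [0.5172 0.0454 0.1397] [0.5136 0.0296 0.1353] [0.5218 0.0559 0.1445]
0.145 23 [0.5175 0.0448 0.1498] [0.5138 0.0313 0.1452] [0.5219 0.0536 0.1545]
0.155 18 [0.5176 0.0447 0.1603] [0.5139 0.0333 0.1555] [0.5219 0.052  0.1649]
0.165 29 [0.5177 0.0421 0.1705] [0.514  0.033  0.1651] [0.522  0.0509 0.175 ]
0.175 39 [0.5109 0.0389 0.1806] [0.4903 0.032  0.176 ] [0.52   0.0482 0.185 ]
0.185 37 [0.5001 0.0415 0.1897] [0.4905 0.0299 0.1852] [0.5083 0.046  0.1948]
0.195 28 [0.4992 0.0406 0.1983] [0.4906 0.0243 0.195 ] [0.5064 0.0481 0.204 ]
0.205 16 [0.4985 0.042  0.2097] [0.4916 0.021  0.2057] [0.5045 0.0544 0.2139]
0.215 53 [0.4982 0.0464 0.2207] [0.4861 0.0219 0.2154] [0.5106 0.0585 0.2248]
0.225 18 [0.4949 0.0573 0.2296] [0.483  0.053  0.2251] [0.5038 0.0636 0.2346]
0.235 29 [0.4969 0.0615 0.2419] [0.4818 0.0061 0.2365] [0.5167 0.0737 0.245 ]
0.245 54 [0.4921 0.0698 0.2499] [0.4803 0.0589 0.2452] [0.5041 0.0741 0.2549]
0.255 33 [0.4918 0.0718 0.2581] [0.4808 0.0684 0.255 ] [0.5026 0.0752 0.262 ]
```

View pics/c6.png

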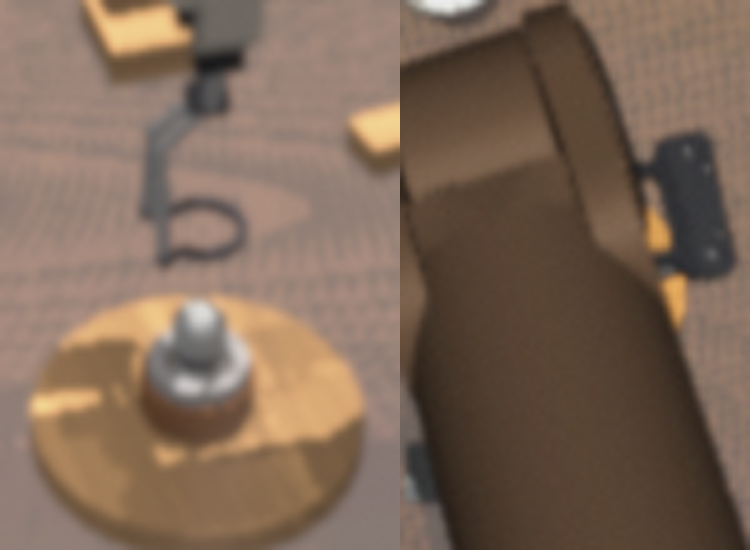

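The left crop shows the spread clip ring above the post, with the ring centre near (205,230), i.e. about pixel (341,216), and the post top at (200,318), i.e. about (340,233.6). The pliers stand upright. Next I'll fit the ring centre.

```bash
python3 - <<'E'
from h import *
s=dict(np.load("s3.npz"));P=cloud(s)
def fit(w,n):
    for _ in range(4):
        q=np.linalg.lstsq(np.c_[2*w,np.ones(len(w))],(w**2).sum(1),rcond=None)[0]
        r=np.sqrt(q[2]+q[0]**2+q[1]**2);e=abs(np.hypot(*(w-q[:2]).T)-r);w=w[e<.003]
    print(n,len(w),q[:2].round(4),"dia",round(2*r,4))
v,u=np.mgrid[0:400,0:640]
m=(np.hypot(P[...,0]-.498,P[...,1]-.036)<.03)&(P[...,2]>.112)&(P[...,2]<.131)
uv=np.c_[u[m],v[m]]
j=P[m];ring=(j-[.498,.036,0])[:,:2]@[.974,.225]<.012
print("ring z",np.median(j[ring,2]),len(j[ring]))
for z in(.1228,.1263): fit(plane(s,uv[ring],z)[:,:2],z)
fit(j[ring][:,:2],"depth")
# level: plane fit of ring points
A=np.c_[j[ring][:,:2]-[.498,.036],np.ones(ring.sum())];print("tilt",np.linalg.lstsq(A,j[ring][:,2],rcond=None)[0])
# post in the same camera
m=(np.hypot(P[...,0]-.498,P[...,1]-.036)<.03)&(P[...,2]>.068)&(P[...,2]<.09);print(P[m].mean(0),P[m].min(0),P[m].max(0))
m=(np.hypot(P[...,0]-.498,P[...,1]-.036)<.03)&(P[...,2]>.046)&(P[...,2]<.054);fit(P[m][:,:2],"washer")
print(np.median(P[m][:,2]))
q=P[(np.hypot(P[...,0]-.498,P[...,1]-.036)<.05)&(P[...,2]>.14)&(P[...,2]<.172)]
for k in(0,1):print("shank",np.polyfit(q[:,2],q[:,k],1))
E
```

```text
ring z 0.12336158982273099 86
0.1228 66 [0.4977 0.0351] dia 0.0334
0.1263 66 [0.4978 0.0391] dia 0.0332
depth 82 [0.4976 0.0359] dia 0.0334
tilt [-0.00736653  0.00673553  0.12305263]
[0.49813473 0.04013986 0.07328767] [0.48672891 0.02860303 0.06806738] [0.50834958 0.0491562  0.0774796 ]
washer 71 [0.4986 0.0383] dia 0.036
0.04942454291404008
shank [0.01877177 0.51462014]
shank [-0.08237998  0.05710532]
```

Call:
arm_command([
  [[0,0,0.015,0,0,0],[0,0,0.015,0,0,0],[0,0,0.005,0,0,0],[0,0,0.003,0,0,0],[0,0,0,0,0,0],[0,0,0,0,0,0]],
])

```text
clock: 20.95
position: [0.4981, 0.0363, 0.2121]
ee_rot: [3.121, 0.355, 0.001]
force: [0.3, 1.0, -1.9]
width: 0.427
gripper_force: 35.0
```

Call:
arm_command([
  [[0,0,0.004,0,0,0],[0,0,0.004,0,0,0],[0,0,0.003,0,0,0],[0,0,0,0,0,0]],
])

```text
clock: 21.45
position: [0.4976, 0.0362, 0.2004]
ee_rot: [3.121, 0.355, -0.001]
force: [-1.2, 0.5, -2.3]
width: 0.423
gripper_force: 35.0
```

Call:
arm_command([
  [[0,0,0.003,0,0,0],[0,0,0.003,0,0,0],[0,0,0.003,0,0,0],[0,0,0,0,0,0]],
])

```text
clock: 21.95
position: [0.4976, 0.0362, 0.1914]
ee_rot: [3.121, 0.355, -0.001]
force: [0.1, -0.2, -2.5]
width: 0.422
gripper_force: 35.0
```

Call:
arm_command([
  [[0,0,0.002,0,0,0],[0,0,0.002,0,0,0],[0,0,0,0,0,0]],
])

```text
clock: 22.32
position: [0.4977, 0.0362, 0.1876]
ee_rot: [3.121, 0.355, -0.0]
force: [-0.1, 0.3, -0.8]
width: 0.424
gripper_force: 35.0
```

```bash
python3 - <<'E'
from h import *
s=arm.get_image("side")
cv2.imwrite("pics/c7.png",crop(s,310,190,70,90,6))
P=cloud(s);S=arm.observe();print(S["position"],S["force"])
r=np.hypot(P[...,0]-.498,P[...,1]-.036);l=(P-[.498,.036,0])[...,:2]@[.974,.225]
m=(r<.024)&(r>.0135)&(l<.010)&(P[...,2]>.04)
print(m.sum(),np.histogram(P[m][:,2],bins=np.arange(.04,.1,.003)))
E
```

```text
[0.49778564 0.03623172 0.18766557] [-0.6921296  -0.05868332 -1.62656921]
187 (array([15,  8, 34, 32,  0,  2, 18, 24,  1,  0,  0,  0,  0,  0,  0,  0,  0,
        0,  0]), array([0.04 , 0.043, 0.046, 0.049, 0.052, 0.055, 0.058, 0.061, 0.064,
       0.067, 0.07 , 0.073, 0.076, 0.079, 0.082, 0.085, 0.088, 0.091,
       0.094, 0.097]))
```

View pics/c7.png

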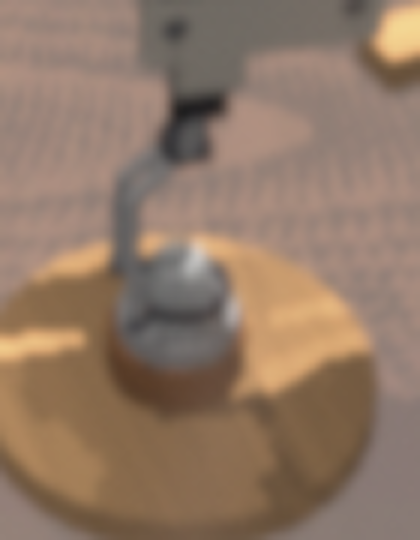

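The clip ring is around the post, at (180,310) in the crop, just above the washer. I'll inch down until it touches the washer.

Call:
arm_command([
  [[0,0,0.002,0,0,0],[0,0,0.002,0,0,0],[0,0,0.001,0,0,0],[0,0,0,0,0,0]],
])

```text
clock: 22.88
position: [0.4978, 0.0362, 0.1826]
ee_rot: [3.121, 0.355, -0.0]
force: [0.3, -0.8, -2.0]
width: 0.425
gripper_force: 35.0
```

Call:
arm_command([
  [[0,0,0.001,0,0,0],[0,0,0,0,0,0]],
])

```text
clock: 23.12
position: [0.4978, 0.0362, 0.1817]
ee_rot: [3.121, 0.355, -0.0]
force: [0.5, 0.3, -1.9]
width: 0.425
gripper_force: 35.0
```

Call:
arm_command([
  [[0,0,0.001,0,0,0],[0,0,0,0,0,0]],
])

```text
clock: 23.38
position: [0.4978, 0.0362, 0.1806]
ee_rot: [3.121, 0.355, -0.0]
force: [-1.0, -0.6, -1.1]
width: 0.424
gripper_force: 35.0
```

Call:
arm_command([
  [[0,0,0.001,0,0,0],[0,0,0,0,0,0]],
])

```text
clock: 23.62
position: [0.4977, 0.0362, 0.1796]
ee_rot: [3.121, 0.355, -0.0]
force: [-0.8, 1.3, -2.3]
width: 0.426
gripper_force: 35.0
```

Call:
arm_command([
  [[0,0,0.001,0,0,0],[0,0,0,0,0,0]],
])

```text
clock: 23.88
position: [0.498, 0.0363, 0.1791]
ee_rot: [3.121, 0.355, 0.001]
force: [-0.7, -0.8, 3.6]
width: 0.428
gripper_force: 35.0
```

```bash
python3 - <<'E'
from h import *
s=arm.get_image("side")
P=cloud(s);S=arm.observe();print(S["position"],S["force"])
r=np.hypot(P[...,0]-.498,P[...,1]-.036);l=(P-[.498,.036,0])[...,:2]@[.974,.225]
m=(r<.024)&(r>.0135)&(l<.010)&(P[...,2]>.04)
print(m.sum(),np.histogram(P[m][:,2],bins=np.arange(.04,.07,.0015)))
E
```

```text
[0.49801682 0.0362695  0.17907175] [-1.69798914  0.19496443  4.30821265]
177 (array([ 9,  4,  5, 14,  7, 16, 18, 14, 14, 10,  6,  0,  0,  0,  0,  0,  0,
        0,  0,  0]), array([0.04  , 0.0415, 0.043 , 0.0445, 0.046 , 0.0475, 0.049 , 0.0505,
       0.052 , 0.0535, 0.055 , 0.0565, 0.058 , 0.0595, 0.061 , 0.0625,
       0.064 , 0.0655, 0.067 , 0.0685, 0.07  ]))
```

It touches the washer at TCP z 0.179, so I'll raise about 1.8 mm to mid-groove.

Call:
arm_command([
  [[0,0,-0.001,0,0,0],[0,0,-0.001,0,0,0],[0,0,0,0,0,0],[0,0,0,0,0,0]],
])

```text
clock: 24.42
position: [0.4977, 0.0362, 0.1806]
ee_rot: [3.121, 0.355, -0.0]
force: [0.1, -0.4, -2.4]
width: 0.429
gripper_force: 35.0
```

```bash
python3 - <<'E'
from h import *
s=arm.get_image("side");t=arm.get_image("top")
P=cloud(s);S=arm.observe();print(S["position"],S["force"],S["dq"].round(3))
r=np.hypot(P[...,0]-.498,P[...,1]-.036);l=(P-[.498,.036,0])[...,:2]@[.974,.225]
m=(r<.024)&(r>.0135)&(l<.010)&(P[...,2]>.04)
print(m.sum(),np.histogram(P[m][:,2],bins=np.arange(.04,.07,.0015)))
cv2.imwrite("pics/c8.png",crop(s,310,190,70,80,6))
E
```

```text
[0.49776974 0.03622103 0.18063202] [ 0.04638864  0.77035942 -1.69107234] [-0.001  0.001  0.001  0.001 -0.    -0.001 -0.001]
170 (array([ 8,  3,  9,  4,  7, 18, 17, 14,  6, 13, 12,  5,  0,  0,  0,  0,  0,
        0,  0,  0]), array([0.04  , 0.0415, 0.043 , 0.0445, 0.046 , 0.0475, 0.049 , 0.0505,
       0.052 , 0.0535, 0.055 , 0.0565, 0.058 , 0.0595, 0.061 , 0.0625,
       0.064 , 0.0655, 0.067 , 0.0685, 0.07  ]))
```

View pics/c8.png

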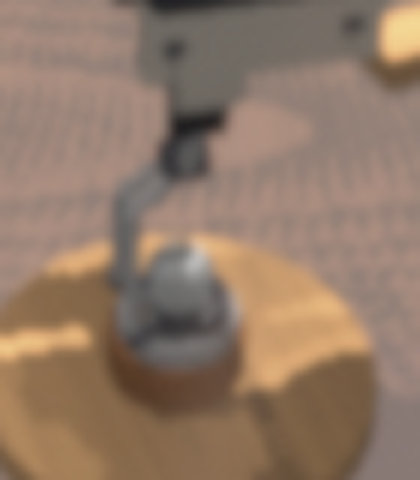

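The clip sits at groove height, around the post at crop (180,320), with no load on it, so I'm handing in.

```bash
python3 -c "
from cell import arm
print(arm.sign_off())"
```

```text
the job is handed in; nothing more can be done
None
```

I handed the job in after about 24 s of robot time; no verdict came back, but by my measurements the collar is home, the washer is flat on it, and the held pliers are fully squeezed with the clip level, about mid-groove and clear of the washer.

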